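# Uncage the bead tray and present it over the setting vise

## Task

On the jeweller's bench, lift the upright aluminium keeper plate out of the dock where it stands across the wooden tray, and stand it on its long edge, fully down, in the empty slot of the wooden rack. Then lift the tray by its upright fin without letting the loose steel bead leave its ringed pocket, and hold it level and still with the pocket over the middle of the engraver's vise, the underside of the tray about 5 cm above the top of the vise. Finish while still holding the tray there, and leave the two short steel plates in the rack, the jar and the round steel block undisturbed.

Things in the scene. Friction and masses are not known exactly. Their poses are not given: they have to be found in the camera images.
- keeper_mid (a point): Centre of the keeper, a loose aluminium plate on its long edge: 8 mm thick (x), 96 mm long (y), 70 mm high (z), about 0.15 kg. It stands, with 1 mm of play each way, in slots 28 mm deep in the dock's cheeks, across the tray 48 mm from the fin, away from the pocket; lower edge 22 mm above the bench, 8 mm above the tray plate. Its top edge is free to grasp; it lifts straight out.
- rack_slot (a point): Middle of the floor of the empty slot of the fixed wooden rack (rack 110 x 100 mm, 38 mm high). z up, y along the slot (100 mm long, open at both ends), x across it: 12 mm wide, 28 mm deep, floor 10 mm above the bench. Two more like slots lie at +36 and +72 mm along x and hold short plates.
- tray_grip (a point): Centre of the tray's upright fin: 26 mm long (x), 14 mm thick (y), 45 mm high (z), grasped across the 14 mm. The loose wooden tray, about 0.16 kg, is a plate 136 (x) by 76 (y) by 6 mm thick, lying in the dock; the fin rises from its middle, near its centre of mass. This point is 28.5 mm above the tray's underside and 22.5 mm below the fin's top.
- pocket (a point): Middle of the floor of the tray's round pocket, 40 mm from the fin along the tray's +x and 6 mm above the tray's underside. The floor is flat, 40 mm across, inside a brass rim 3.5 mm high and 48 mm across.
- bead_center (a point): Centre of the loose polished steel bead, 18 mm across, about 24 g, which rolls freely in the pocket.
- vise_top (a point): Middle of the top of the fixed engraver's vise, 118 mm above the bench: a round aluminium base 120 mm across, a black body, a steel jaw disc 90 mm across with four black pins and a brass ring between them. A black knob sticks out 76 mm to one side (y), 72 mm up. z up.
- dock: Fixed dark steel base plate 150 x 116 mm, 8 mm thick, under the tray, with two slotted aluminium cheeks 50 mm high standing beside the tray (along y), 48 mm from the middle along -x. Origin under its middle, z = 0 on the bench; the tray's fin stands above it. Nothing holds the tray down but the keeper above it.
- plate_a: Loose short bright steel plate 8 x 80 x 40 mm standing in the rack's middle slot, top 50 mm above the bench; origin in the middle of its lower edge. Leave alone.
- plate_b: The same in the rack's slot farthest from the empty one. Leave alone.
- jar: Small amber jar with black lid, 52 mm across, 60 mm high, origin under its middle. Leave alone.
- bench_block: Round steel bench block, 64 mm across, 28 mm high, origin under its middle. Leave alone.
There are look-alikes about, which are no part of the job. Of the things shaped like the part that bears keeper_mid, the aluminium one is meant.

How it is judged:
By the outcome, as a careful person would: the job done as asked, in the order asked, and still so for the second after the job is handed in, while the arm keeps its last pose, push and grip.
It also fails if it takes over 72 s, if anything falls off the work surface, if the arm or the gripper's body presses on something with over 40 N, if the wrist force passes 120 N, or if a joint passes its speed limit or range.

## Robot

A 7-joint arm with a two-finger parallel gripper is mounted at the origin on the work surface. World frame = base frame: x ahead of the robot, y to its left, z up, the work surface at z = 0. Lengths are in m, angles in rad, forces in N, time in s.
With the tool pointing down it reaches from about 0.425 to 0.95 m from the base axis. Payload 16.7 kg.
Tool frame: the origin (TCP) lies midway between the tips of the shut fingers; the grasp point (between the pads) lies bot.grip_point_offset behind it (bot.grip_point_offset is the distance from the TCP to the grasp point, in m); z points along the fingers, x is the direction in which the jaws open and shut, and the axes are right-handed (so a half turn about z gives the same grasp; the last joint's range is limited). The gripper opens to 94 mm and grips with 3 to 60 N. Pads are 16 mm wide; open, the fingers measure 119 mm over their backs; the gripper's body (75 mm by 177 mm) begins 78 mm behind the grasp point.
Start: joints at [-1.444, 0.426, 0.074, 1.606, -0.034, 1.111, -0.067], TCP at [0.184, 0.649, 0.205] pointing down, gripper open.
Joint ranges: [-2.85, 2.85], [-0.5, 2.14], [-1.23, 1.37], [0.21, 2.46], [-1.02, 4.16], [0.16, 2.05], [-2.73, 2.73]. Speed limits (rad/s): [1.89, 1.89, 2.39, 2.39, 3.01, 3.01, 3.01].

## Interface

Orientations are given as a unit quaternion [w, x, y, z].
In Python, from cell import bot gives the robot as it stands.
- The arm moves only by the tool apply_moves, never from a script. Its argument "targets" is a list of rows, each a list of 6 numbers: the shift along the world's x, y, z in mm, then the turn, a rotation vector about the world's x, y, z in rad. In form: [[tx, ty, tz, rx, ry, rz], ...]. A call has 1 to 10 rows; each row shifts and turns the commanded pose from where the row before left it; what a row does not reach is not made up. A row lasts 1/12 s, in which the tool goes at most 41.7 mm and 7.16 degrees, less where a joint would pass 70% of its speed; a pose out of reach is approached as far as the arm can. A call with a gripper value outside its range is refused whole. "claw" is the finger opening in mm, from 0 to 94, set as the call begins (left out, the last holds). The fingers move at their own pace and stop on an object; "newtons" is the grip in N (left out, the last holds). Time passes only in rows, so rows that do not move let the fingers close. It gives the time, the measured TCP pose, the force and the opening at its end, in the units of the state.
- bot.read_state(): the state, without advancing time (a new reading comes with each control period).
- bot.capture(name): name is "scene" or "top" or "wrist"; returns the picture (384x512x3 uint8, blue, green, red); there is no depth.
- bot.camera_params(name): a dict with "fovy" (degrees; the focal length in pixels is half the picture's height over the tangent of half this angle, whatever the lens; pixels are square), "cx", "cy" (the principal point, pixels), "extrinsics" (4x4, takes a point from world to camera coordinates); the wrist camera has in their place "tool_from_camera" (4x4, takes a point from camera to tool coordinates, whose origin is the TCP and whose axes are the tool frame's). Camera axes: x right, y up, looking along -z (the intrinsics and any distortion apply to the point x, -y, -z); pixel columns grow to the right and rows downward; lengths in m; the calibration is good to about 2 mm. A picture is of the moment at which its call begins: read the wrist's pose just before it. camera_params takes no time and is no camera call.
- bot.finish_job(): hands the job in, once; it reports no verdict.
The state is a dict: "t": time; "joints": joint angles; "dq": joint speeds; "effort": joint torques, N m; "tool_pos": TCP position; "tcp_rot": TCP orientation; "wrist_force": force on the tool from outside, world axes, zero at the start; "ft_torque": the same for the moment, N m; "grip_width": finger opening in m.
Only numpy, scipy, OpenCV 4.12 (cv2) and the standard library are available. Lean on these libraries where they do the work, as an engineer would, in place of code of your own. Each camera call takes 0.05 s, during which the arm holds its last target.

## Working session

There is one attempt and no reset: what is moved stays moved. The work goes in short steps, Python scripts to look and compute and a tool call to move; the robot and the scene stay as the last step left them, time stands still between calls to the robot, and variables do not carry over. Pictures are saved under pics/ and viewed, and the job is handed in when it is done.

Besides the shell and the picture viewer there is one more tool, called after "Emit:" by a JSON object that holds its "method" and its "body", one argument or row to a line. apply_moves: Moves the arm, as the interface text tells. Its arguments: {"type":"object","properties":{"targets":{"type":"array"},"claw":{"type":"number"},"newtons":{"type":"number"}},"required":["targets"]}

```bash
mkdir -p pics; ls; python3 - <<'E'
from cell import bot
import cv2,numpy as np
np.set_printoptions(precision=4,suppress=True)
s=bot.read_state();print(s);print(bot.grip_point_offset)
for n in("scene","top","wrist"):
    print(n,bot.camera_params(n))
    cv2.imwrite(f"pics/{n}0.png",bot.capture(n))
E
```

```text
pics
{'t': 0.0, 'joints': array([-1.4435,  0.4268,  0.0739,  1.6066, -0.0341,  1.1108, -0.0671]), 'dq': array([-0.0015,  0.0018, -0.001 , -0.0007,  0.0001, -0.    , -0.0003]), 'effort': array([ -0.0019, -93.5814,   3.6659, -45.4201,  -0.0489,   0.0203,
         0.0002]), 'tool_pos': array([0.1844, 0.6489, 0.2048]), 'tcp_rot': array([ 0.0004,  0.7979,  0.6028, -0.0005]), 'wrist_force': array([ 0.7399, -0.199 ,  0.6198]), 'ft_torque': array([ 0.0054,  0.0401, -0.0269]), 'grip_width': 0.09402244494179723}
0.0188
scene {'fovy': 47.15614645778172, 'cx': 251.74744430814528, 'cy': 199.68985465576804, 'extrinsics': array([[-0.0476,  0.9988, -0.0111,  0.0286],
       [-0.5437, -0.0165,  0.8391,  0.2021],
       [ 0.838 ,  0.046 ,  0.5438, -1.5023],
       [ 0.    ,  0.    ,  0.    ,  1.    ]])}
top {'fovy': 57.04858162811436, 'cx': 251.84497220668925, 'cy': 198.5308697554731, 'extrinsics': array([[ 0.0221, -0.9998, -0.0003, -0.0197],
       [ 0.9862,  0.0217,  0.1643, -0.5199],
       [-0.1642, -0.0039,  0.9864, -0.8737],
       [ 0.    ,  0.    ,  0.    ,  1.    ]])}
wrist {'fovy': 64.79871508871277, 'cx': 252.09479874439623, 'cy': 189.4394538578967, 'tool_from_camera': array([[ 1.    , -0.0003,  0.0007,  0.0009],
       [-0.0001, -0.9706, -0.2409, -0.0696],
       [ 0.0007,  0.2409, -0.9706, -0.1791],
       [ 0.    ,  0.    ,  0.    ,  1.    ]])}
```

View pics/scene0.png

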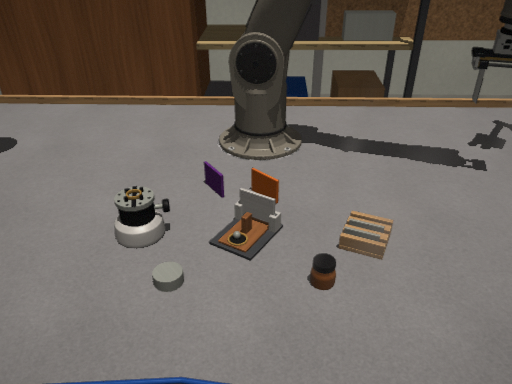

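View pics/top0.png

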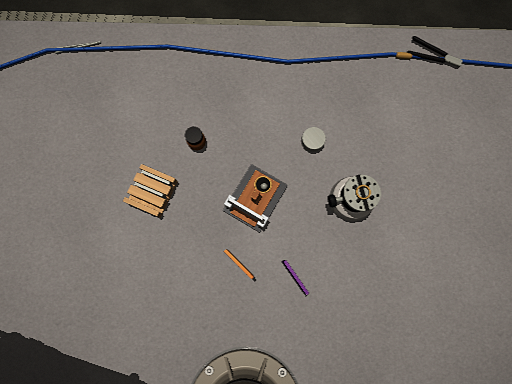

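View pics/wrist0.png

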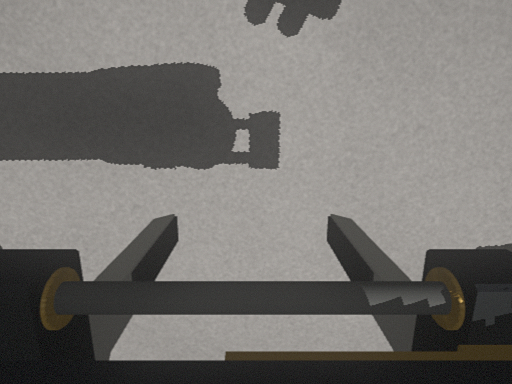

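Scene and top views show the dock at around (255,198) in top, the rack at (152,190), the vise at (355,197), and orange and purple look-alike plates nearer the robot. I'll enlarge these next.

```bash
cat > h.py <<'E'
import numpy as np,cv2
from cell import bot
from scipy.spatial.transform import Rotation as R
np.set_printoptions(precision=4,suppress=True)
def cam(name,state=None):
    p=bot.camera_params(name);f=192/np.tan(np.radians(p['fovy'])/2)
    if 'extrinsics' in p: E=np.array(p['extrinsics'])
    else:
        q=state['tcp_rot'];T=np.eye(4);T[:3,:3]=R.from_quat([q[1],q[2],q[3],q[0]]).as_matrix();T[:3,3]=state['tool_pos']
        E=np.linalg.inv(T@np.array(p['tool_from_camera']))
    return f,p['cx'],p['cy'],E
def ray(c,u,v):
    f,cx,cy,E=c;d=np.array([(u-cx)/f,-(v-cy)/f,-1.]);Rm=E[:3,:3]
    return -Rm.T@E[:3,3],Rm.T@d
def onz(c,u,v,z):
    o,d=ray(c,u,v);return o+d*(z-o[2])/d[2]
def proj(c,P):
    f,cx,cy,E=c;q=E[:3,:3]@np.asarray(P,float)+E[:3,3]
    return np.array([cx+f*q[0]/-q[2],cy-f*q[1]/-q[2]])
def tri(obs):
    A=np.zeros((3,3));b=np.zeros(3)
    for c,u,v in obs:
        o,d=ray(c,u,v);d=d/np.linalg.norm(d);M=np.eye(3)-np.outer(d,d);A+=M;b+=M@o
    return np.linalg.solve(A,b)
def crop(img,x,y,w,h,s,name):
    cv2.imwrite(name,cv2.resize(img[y:y+h,x:x+w],None,fx=s,fy=s,interpolation=cv2.INTER_CUBIC))
E
python3 - <<'E'
from h import *
t=cv2.imread('pics/top0.png');s=cv2.imread('pics/scene0.png')
crop(t,205,150,100,90,6,'pics/t_dock.png');crop(t,110,150,90,80,6,'pics/t_rack.png');crop(t,310,160,80,75,6,'pics/t_vise.png')
crop(s,195,180,100,80,7,'pics/s_dock.png');crop(s,100,175,90,75,7,'pics/s_vise.png');crop(s,330,200,75,65,8,'pics/s_rack.png')
E
```

```text
(no output)
```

View pics/t_dock.png

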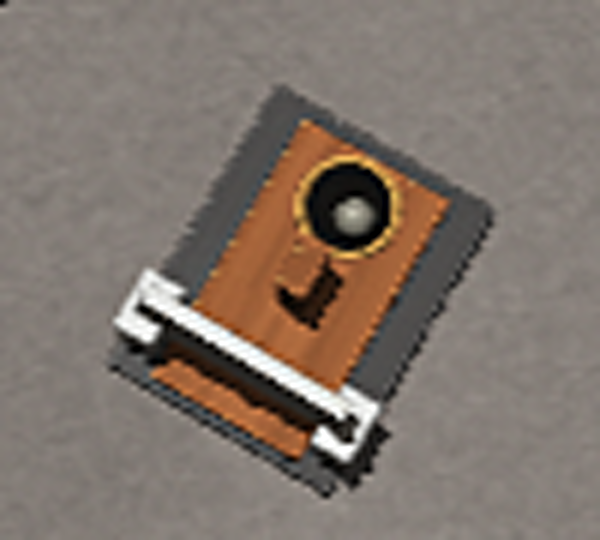

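View pics/t_rack.png

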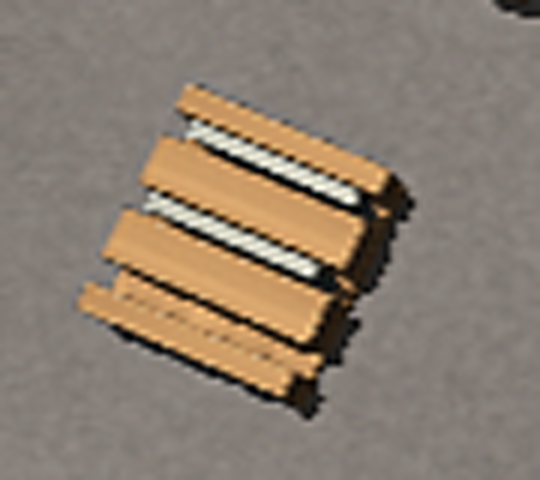

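View pics/t_vise.png

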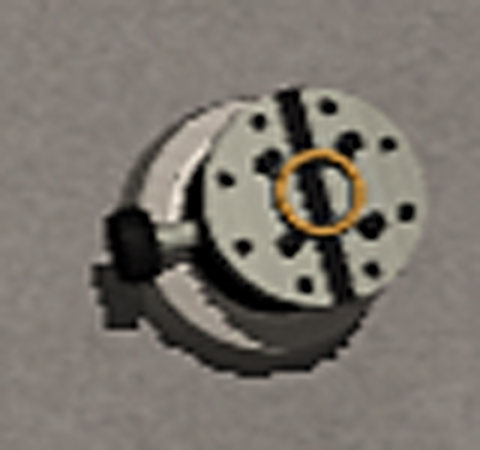

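View pics/s_dock.png

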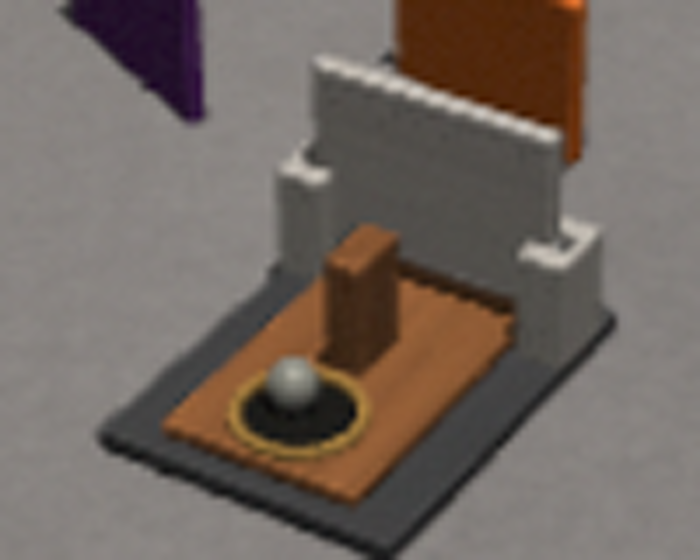

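View pics/s_vise.png

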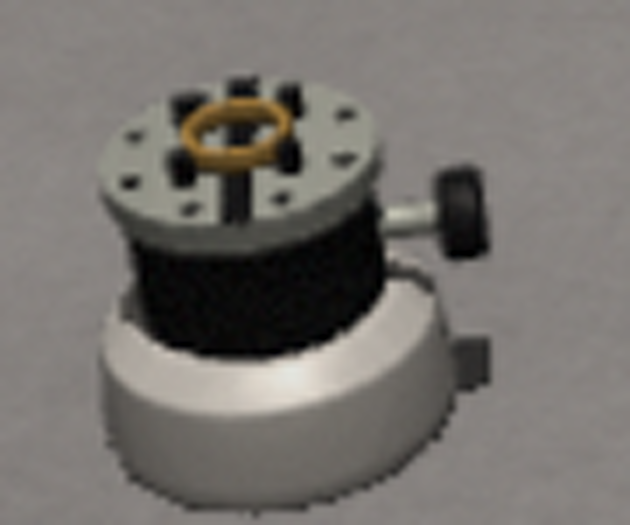

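View pics/s_rack.png

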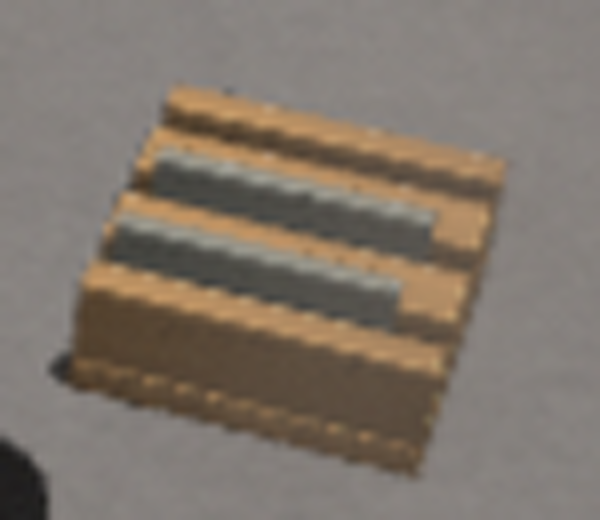

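```bash
python3 - <<'E'
from h import *
t=cam('top');s=cam('scene')
T=lambda x,y,ox,oy,k,z,c:onz(c,ox+(x+.5)/k-.5,oy+(y+.5)/k-.5,z)
print('keeper top L,R',a:=T(146,290,205,150,6,.092,t),b:=T(352,412,205,150,6,.092,t),np.linalg.norm(a-b),(a+b)/2)
print('keeper scene',a:=T(320,65,195,180,7,.092,s),b:=T(558,137,195,180,7,.092,s),np.linalg.norm(a-b),(a+b)/2)
print('pocket rim top',T(348,207,205,150,6,.0175,t),'scene',T(299,410,195,180,7,.0175,s))
print('bead',T(353,214,205,150,6,.023,t))
print('fin top scene',T(365,247,195,180,7,.059,s),'top',T(308,263,205,150,6,.059,t))
print('dock corners',[T(x,y,205,150,6,.008,t) for x,y in((283,85),(495,212),(330,497),(110,365))])
print('rack corners',[T(x,y,110,150,6,.038,t) for x,y in((187,87),(392,188),(285,397),(80,290))])
print('rack corners s',[T(x,y,330,200,8,.038,s) for x,y in((170,88),(507,160),(443,372),(82,268))])
print('vise ring top',T(320,193,310,160,6,.12,t),'disc',T(315,197,310,160,6,.118,t),'scene ring',T(237,132,100,175,7,.12,s),'disc',T(241,155,100,175,7,.118,s))
print('plates',[T(x,y,110,150,6,.05,t) for x,y in((190,128),(358,200),(147,200),(318,273))])
E
```

```text
keeper top L,R [0.5123 0.0478 0.092 ] [ 0.464  -0.0373  0.092 ] 0.09784973770934746 [0.4882 0.0053 0.092 ]
keeper scene [ 0.4666 -0.0332  0.092 ] [0.5099 0.0491 0.092 ] 0.09294339874527563 [0.4882 0.008  0.092 ]
pocket rim top [ 0.5644 -0.0362  0.0175] scene [ 0.5641 -0.0353  0.0175]
bead [ 0.5601 -0.0383  0.023 ]
fin top scene [ 0.5284 -0.0146  0.059 ] top [ 0.531  -0.0185  0.059 ]
dock corners [array([ 0.6226, -0.0058,  0.008 ]), array([ 0.5655, -0.1029,  0.008 ]), array([ 0.4353, -0.0307,  0.008 ]), array([0.492 , 0.0687, 0.008 ])]
rack corners [array([0.6071, 0.2884, 0.038 ]), array([0.5635, 0.1951, 0.038 ]), array([0.4704, 0.236 , 0.038 ]), array([0.5152, 0.3282, 0.038 ])]
rack corners s [array([0.4721, 0.2366, 0.038 ]), array([0.5069, 0.3306, 0.038 ]), array([0.6075, 0.2914, 0.038 ]), array([0.5639, 0.199 , 0.038 ])]
vise ring top [ 0.5295 -0.2727  0.12  ] disc [ 0.5283 -0.2713  0.118 ] scene ring [ 0.539  -0.2703  0.12  ] disc [ 0.5496 -0.2664  0.118 ]
plates [array([0.5857, 0.2818, 0.05  ]), array([0.5553, 0.2068, 0.05  ]), array([0.5533, 0.298 , 0.05  ]), array([0.523 , 0.2221, 0.05  ])]
```

Estimates from the two views agree to 2–3 mm: keeper at about (0.488, 0.006) with tray yaw about -29.6°, and rack slot at about (0.506, 0.277) with yaw about -24°. The rack is on the way, so I'll hover over it first for a wrist look.

Emit:
{"method": "apply_moves", "body": {
  "targets": [
    [21.5,-24.8,0,0,0,-0.1147],
    [21.5,-24.8,0,0,0,-0.1147],
    [21.5,-24.8,0,0,0,-0.1147],
    [21.5,-24.8,0,0,0,-0.1147],
    [21.5,-24.8,0,0,0,-0.1147],
    [21.5,-24.8,0,0,0,-0.1147],
    [21.5,-24.8,0,0,0,-0.1147],
    [21.5,-24.8,0,0,0,-0.1147],
    [21.5,-24.8,0,0,0,-0.1147],
    [21.5,-24.8,0,0,0,-0.1147]
  ]
}}

```text
t: 0.98
tool_pos: [0.4002, 0.3999, 0.2055]
tcp_rot: [-0.0, 0.998, 0.071, -0.0]
wrist_force: [0.7, 1.2, 0.3]
grip_width: 0.0938
```

Emit:
{"method": "apply_moves", "body": {
  "targets": [
    [21.5,-24.8,0,0,0,-0.1147],
    [21.5,-24.8,0,0,0,-0.1147],
    [21.5,-24.8,0,0,0,-0.1147],
    [21.5,-24.8,0,0,0,-0.1147],
    [21.5,-24.8,0,0,0,-0.1147],
    [0,0,0,0,0,0],
    [0,0,0,0,0,0]
  ]
}}

```text
t: 1.57
tool_pos: [0.5079, 0.2756, 0.2053]
tcp_rot: [0.0, 0.977, -0.213, 0.0]
wrist_force: [-0.5, 0.2, -0.2]
grip_width: 0.0938
```

```bash
cat > look.py <<'E'
from h import *
import sys,pickle
def look(n):
    s=bot.read_state();im=bot.capture('wrist');cv2.imwrite(f'pics/{n}.png',im);pickle.dump({k:s[k] for k in('tcp_rot','tool_pos')},open(f'pics/{n}.pkl','wb'))
    q=s['tcp_rot'];M=R.from_quat([q[1],q[2],q[3],q[0]]).as_matrix()
    print(s['t'],s['tool_pos'],'xdeg',np.degrees(np.arctan2(M[1,0],M[0,0])),'z',M[:,2],'F',s['wrist_force'],s['grip_width'],'J',s['joints'])
def ld(n): return cam('wrist',pickle.load(open(f'pics/{n}.pkl','rb')))
if __name__=='__main__':look(sys.argv[1])
E
python3 look.py w1
```

```text
1.5667 [0.5079 0.2756 0.2053] xdeg -24.630683486746864 z [ 0.     -0.0006 -1.    ] F [-0.5285  0.2365 -0.1819] 0.09381384712508006 J [-1.073   0.2982  0.5709  1.854  -0.1843  1.0422 -0.8586]
```

View pics/w1.png

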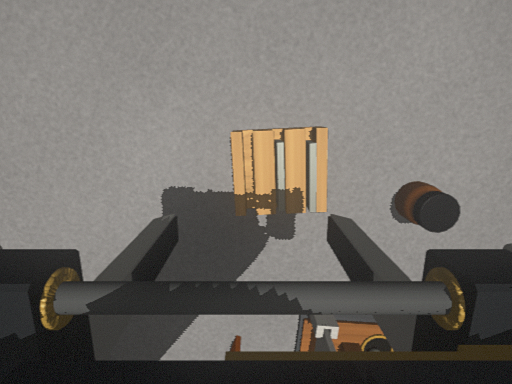

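The rack fills columns 232–328, rows 127–214, partly in the arm's shadow, with the empty slot near column 248. I'll enlarge it.

```bash
python3 - <<'E'
from h import *
s=cv2.imread('pics/w1.png');s=np.clip(s.astype(float)*1.3,0,255).astype(np.uint8)
crop(s,225,120,110,100,6,'pics/w1c.png')
E
```

```text
(no output)
```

View pics/w1c.png

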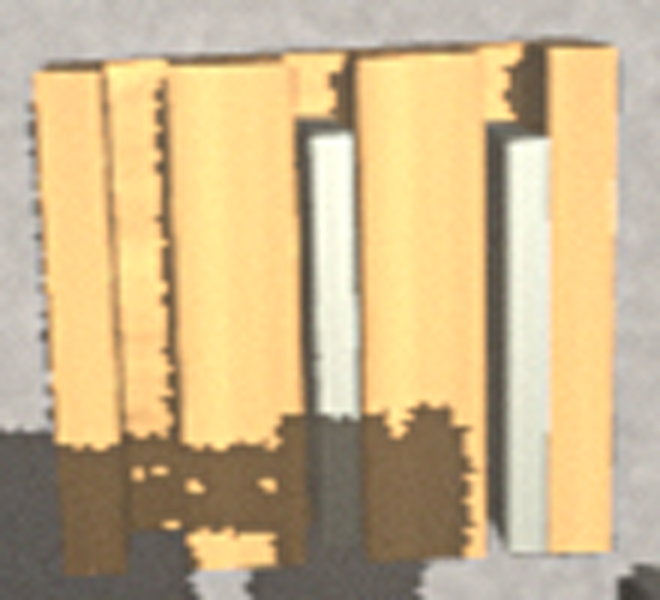

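```bash
python3 - <<'E'
from h import *
from look import ld
c=ld('w1')
f=lambda x,y:onz(c,225+(x+.5)/6-.5,120+(y+.5)/6-.5,.038)
P={k:f(*v) for k,v in dict(fl=(33,73),fr=(618,46),nr=(612,552),nl=(65,573),s1f=(104,67),s1n=(127,570),s2f=(168,64),s2n=(190,568)).items()}
for k,v in P.items():print(k,v)
n=np.linalg.norm;an=lambda a:np.degrees(np.arctan2(a[1],a[0]))
print('L',n(P['fl']-P['nl']),n(P['fr']-P['nr']),'W',n(P['fl']-P['fr']),n(P['nl']-P['nr']),'slot',n(P['s1f']-P['s2f']),n(P['s1n']-P['s2n']))
print([an(P[a]-P[b]) for a,b in(('fl','nl'),('fr','nr'),('s1f','s1n'),('s2f','s2n'))],[an(P[a]-P[b]) for a,b in(('fr','fl'),('nr','nl'))])
print('slot c',(P['s1f']+P['s1n']+P['s2f']+P['s2n'])/4,'rack c',(P['fl']+P['fr']+P['nl']+P['nr'])/4)
E
```

```text
fl [0.5067 0.3324 0.038 ]
fr [0.6083 0.2912 0.038 ]
nr [0.5712 0.1989 0.038 ]
nl [0.4698 0.2406 0.038 ]
s1f [0.5192 0.3278 0.038 ]
s1n [0.4814 0.236  0.038 ]
s2f [0.5304 0.3233 0.038 ]
s2n [0.493  0.2311 0.038 ]
L 0.09887491617603975 0.09947652558694106 W 0.10966235571169938 0.10970455842257859 slot 0.012016347261240205 0.012650755065518235
[np.float64(68.09808558086424), np.float64(68.12065809990787), np.float64(67.57609613932082), np.float64(67.94156960835376)] [np.float64(-22.03177312552258), np.float64(-22.34592810056819)]
slot c [0.506  0.2796 0.038 ] rack c [0.539  0.2658 0.038 ]
```

The rack measures 99 x 110 mm with a 12 mm slot, as it should: slot centre (0.506, 0.2795), slot x at -22.1°. Next I'll hover over the keeper.

Emit:
{"method": "apply_moves", "body": {
  "targets": [
    [-2.5,-33.8,0,0,0,-0.011],
    [-2.5,-33.8,0,0,0,-0.011],
    [-2.5,-33.8,0,0,0,-0.011],
    [-2.5,-33.8,0,0,0,-0.011],
    [-2.5,-33.8,0,0,0,-0.011],
    [-2.5,-33.8,0,0,0,-0.011],
    [-2.5,-33.8,0,0,0,-0.011],
    [-2.5,-33.8,0,0,0,-0.011],
    [0,0,0,0,0,0],
    [0,0,0,0,0,0]
  ]
}}

```text
t: 2.45
tool_pos: [0.4867, 0.0066, 0.2056]
tcp_rot: [-0.0, 0.967, -0.255, -0.0]
wrist_force: [-0.4, 1.3, 0.4]
grip_width: 0.0939
```

```bash
python3 look.py w2; python3 -c "
from h import *
s=cv2.imread('pics/w2.png');crop(s,180,90,160,140,5,'pics/w2c.png')"
```

```text
2.45 [0.4867 0.0066 0.2056] xdeg -29.489204051933356 z [ 0.0002  0.0009 -1.    ] F [-0.3807  1.3393  0.426 ] 0.09387415814878956 J [-0.8121  0.1258  0.7353  2.049  -0.1011  1.0011 -0.5407]
```

View pics/w2.png

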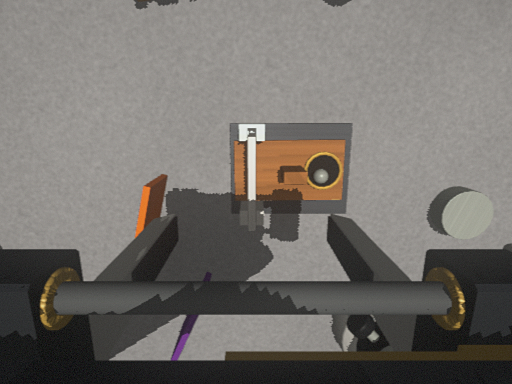

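View pics/w2c.png

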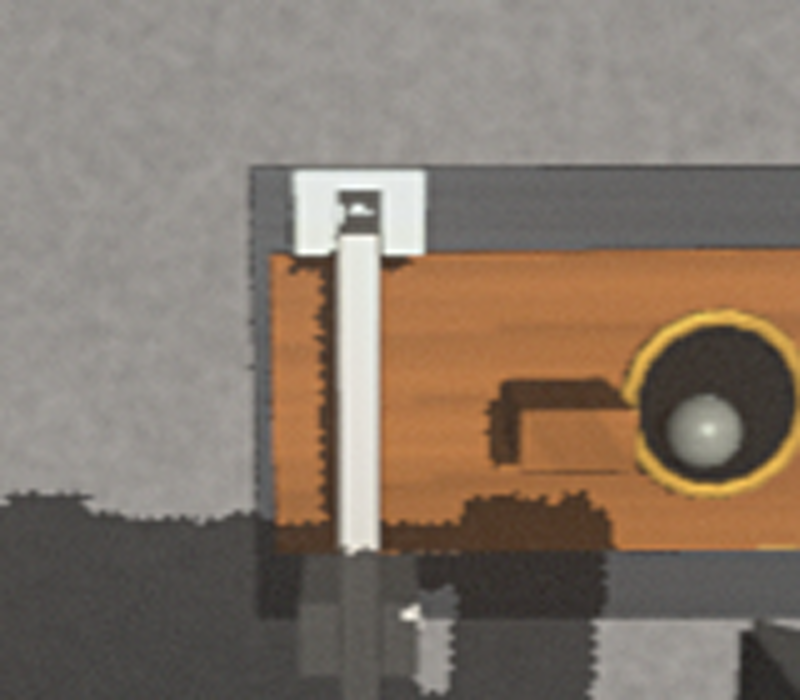

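The keeper's top edge runs down from (251,137) to about (252,230), with the fin at about (296,177) and the pocket at about (323,171).

```bash
python3 - <<'E'
from h import *
from look import ld
c=ld('w2')
crop(cv2.convertScaleAbs(cv2.imread('pics/w2.png'),alpha=1.8),215,190,80,60,8,'pics/w2d.png')
f=lambda x,y,z:onz(c,180+(x+.5)/5-.5,90+(y+.5)/5-.5,z)
a=f(337.5,235,.092);a2=f(381,235,.092);b=f(339,550,.092);b2=f(381,550,.092);e=f(360.5,699,.092)
A=(a+a2)/2;B=(b+b2)/2;d=A-B;print(A,B,e,np.degrees(np.arctan2(d[1],d[0])),np.linalg.norm(a-a2),np.linalg.norm(A-e),(A+e)/2)
print('fin top',f(577,440,.059),'pocket',f(720,403,.0175),'bead',f(705,431,.023))
print('TCP px',proj(c,[.4867,.0066,.2056]))
P=(A+e)/2;y=d/np.linalg.norm(d);x=np.array([y[1],-y[0],0])
print('pred fin',P+.048*x,'pocket',P+.088*x)
E
```

```text
[0.5104 0.0502 0.092 ] [ 0.4798 -0.0042  0.092 ] [ 0.4641 -0.032   0.092 ] 60.62617429255488 0.008313127918783069 0.09439259719644093 [0.4873 0.0091 0.092 ]
fin top [ 0.529 -0.014  0.059] pocket [ 0.5651 -0.0335  0.0175] bead [ 0.5581 -0.0364  0.023 ]
TCP px [252.6783 228.9493]
pred fin [ 0.5291 -0.0144  0.092 ] pocket [ 0.564  -0.0341  0.092 ]
```

View pics/w2d.png

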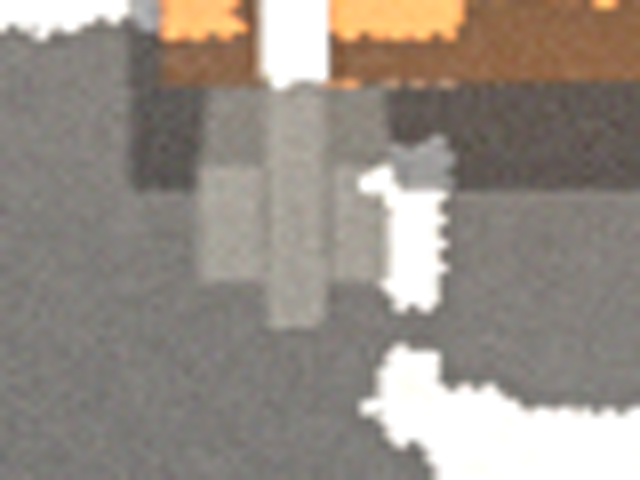

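Keeper refined to (0.487, 0.009) with yaw within 0.1° of the tool. The fin and pocket predicted from it agree within 1 mm. I'll descend with a narrowed opening to clear the fin.

Emit:
{"method": "apply_moves", "body": {
  "targets": [
    [0.5,2.2,-10,0,0,0],
    [0,0,-20,0,0,0],
    [0,0,-25,0,0,0],
    [0,0,-25,0,0,0],
    [0,0,-25,0,0,0],
    [0,0,-20,0,0,0],
    [0,0,-14,0,0,0],
    [0,0,-6,0,0,0],
    [0,0,0,0,0,0]
  ],
  "claw": 40,
  "newtons": 30
}}

```text
t: 3.25
tool_pos: [0.4865, 0.0099, 0.0588]
tcp_rot: [0.001, 0.967, -0.254, -0.001]
wrist_force: [-1.4, -0.1, -0.2]
grip_width: 0.0409
```

```bash
python3 look.py w3
```

```text
3.25 [0.4865 0.0099 0.0588] xdeg -29.37252755934939 z [-0.0028 -0.0011 -1.    ] F [-1.4006 -0.0745 -0.2425] 0.04087349870747224 J [-0.6724  0.3809  0.6267  2.1743 -0.3495  0.687  -0.318 ]
```

View pics/w3.png

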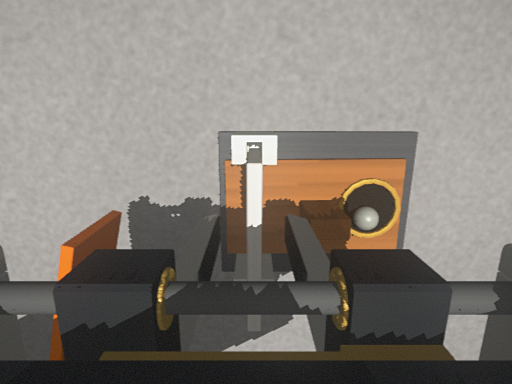

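The keeper (column 254) is centred between the fingers (columns 217–290). Closing.

Emit:
{"method": "apply_moves", "body": {
  "targets": [
    [0,0,0,0,0,0],
    [0,0,0,0,0,0],
    [0,0,0,0,0,0],
    [0,0,0,0,0,0],
    [0,0,0,0,0,0],
    [0,0,0,0,0,0]
  ],
  "claw": 0,
  "newtons": 30
}}

```text
t: 3.8
tool_pos: [0.4877, 0.0092, 0.0608]
tcp_rot: [-0.0, 0.967, -0.254, 0.0]
wrist_force: [-0.6, 1.2, 4.7]
grip_width: 0.0081
```

Emit:
{"method": "apply_moves", "body": {
  "targets": [
    [0,0,4,0,0,0],
    [0,0,6,0,0,0],
    [0,0,8,0,0,0],
    [0,0,10,0,0,0],
    [0,0,14,0,0,0],
    [0,0,16,0,0,0],
    [0,0,14,0,0,0],
    [0,0,8,0,0,0],
    [0,0,0,0,0,0]
  ]
}}

```text
t: 4.55
tool_pos: [0.4884, 0.0093, 0.1424]
tcp_rot: [-0.001, 0.967, -0.254, 0.001]
wrist_force: [-0.1, 0.9, -2.2]
grip_width: 0.0076
```

```bash
python3 look.py w4; python3 -c "
from h import *
crop(bot.capture('scene'),180,160,130,110,6,'pics/s4.png')"
```

```text
4.55 [0.4884 0.0093 0.1424] xdeg -29.477021299583875 z [ 0.0027  0.0015 -1.    ] F [-0.0961  0.8665 -2.1595] 0.007640888445496472 J [-0.7726  0.2329  0.7201  2.1131 -0.204   0.8596 -0.4468]
```

View pics/w4.png

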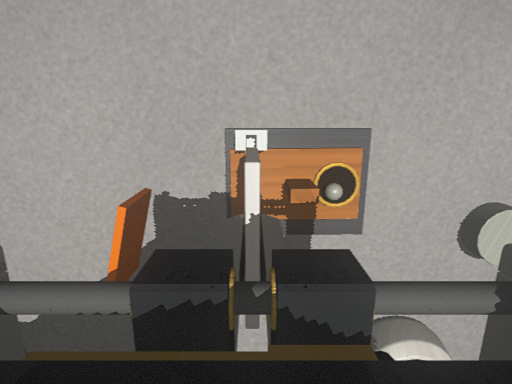

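View pics/s4.png

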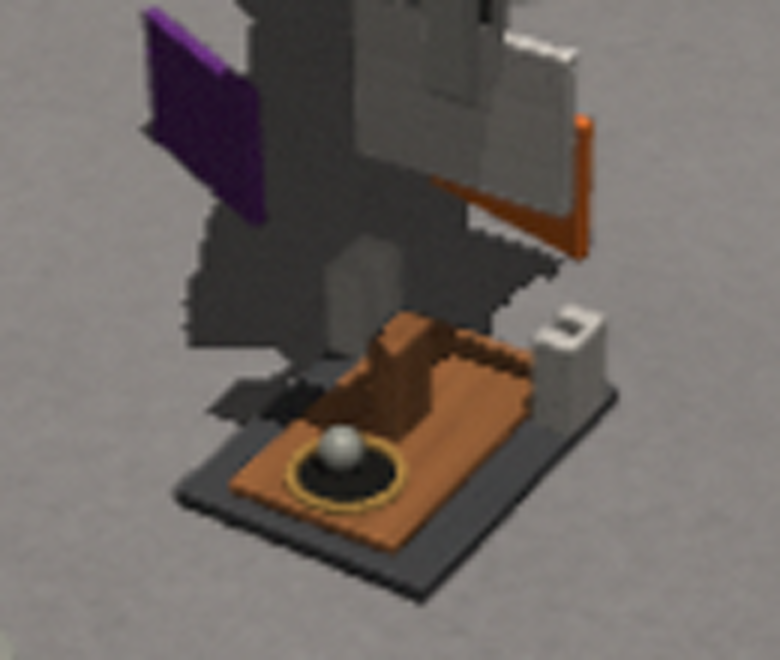

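The keeper is out and held vertical, and the tray and bead are undisturbed (scene crop, bead at about (340,445)). Carrying it over the slot.

Emit:
{"method": "apply_moves", "body": {
  "targets": [
    [1,15,0,0,0,0.007],
    [2,28,0,0,0,0.014],
    [2,30,0,0,0,0.016],
    [2.5,34,0,0,0,0.018],
    [2.5,36,0,0,0,0.018],
    [2.5,36,0,0,0,0.018],
    [2,34,0,0,0,0.016],
    [2,30,0,0,0,0.014],
    [1.5,19,0,0,0,0.008],
    [0.5,8.3,0,0,0,0]
  ]
}}

```text
t: 5.48
tool_pos: [0.5051, 0.2825, 0.1393]
tcp_rot: [0.0, 0.982, -0.19, -0.001]
wrist_force: [-0.8, 0.5, -2.5]
grip_width: 0.0079
```

Emit:
{"method": "apply_moves", "body": {
  "targets": [
    [0,0,-5,0,0,0],
    [0,0,-10,0,0,0],
    [0,0,-14,0,0,0],
    [0,0,-10,0,0,0],
    [0,0,0,0,0,0],
    [0,0,0,0,0,0]
  ]
}}

```text
t: 5.98
tool_pos: [0.5058, 0.2779, 0.1009]
tcp_rot: [0.001, 0.981, -0.192, -0.0]
wrist_force: [0.4, -0.2, -0.5]
grip_width: 0.0078
```

```bash
python3 look.py w5; python3 -c "
from h import *
crop(cv2.imread('pics/w5.png'),190,90,200,150,4,'pics/w5c.png')"
```

```text
5.9833 [0.5058 0.2779 0.1009] xdeg -22.189764407262814 z [-0.001  -0.0011 -1.    ] F [ 0.38   -0.1726 -0.5163] 0.007825893498358584 J [-1.0446  0.4325  0.5478  1.9473 -0.2962  0.8426 -0.7252]
```

View pics/w5.png

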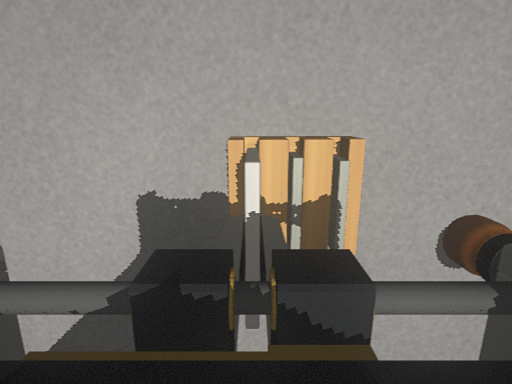

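View pics/w5c.png

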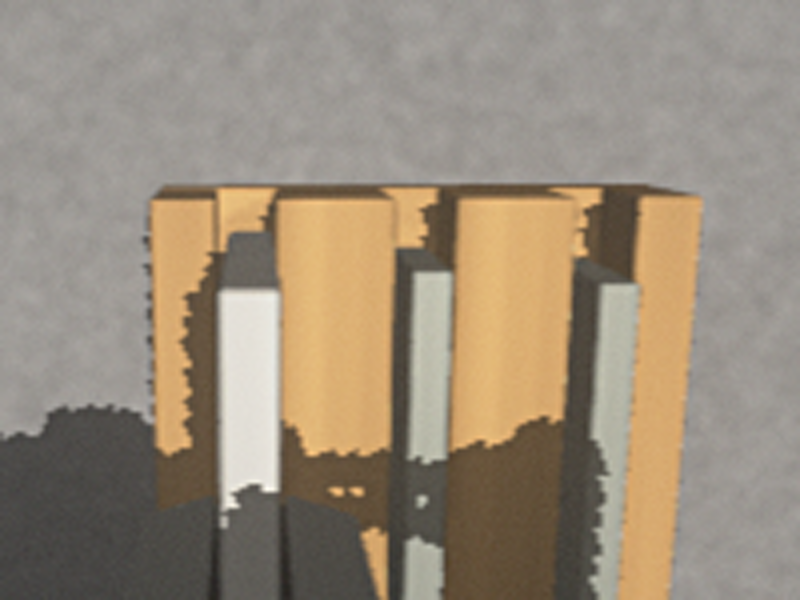

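At the far end, the keeper's lower edge spans crop columns 229–272 (row 233) and the slot mouth spans 217–277 (row 198). I'll compare them in tool coordinates.

```bash
python3 - <<'E'
from h import *
from look import ld
c=ld('w5');o=np.array([.5058,.2779,0]);a=np.radians(-22.19);x=np.array([np.cos(a),np.sin(a),0]);y=np.array([-np.sin(a),np.cos(a),0])
def f(u,v,z):
    p=onz(c,190+(u+.5)/4-.5,90+(v+.5)/4-.5,z)-o;return np.array([p@x,p@y])*1e3
print('keeper bottom',f(229,233,.062),f(272.5,233,.062))
print('keeper top',f(218.5,289,.132),f(279.5,289,.132))
print('slot',f(216.5,198,.038),f(277,196,.038), 'near', f(211+6,450,.038),f(281,430,.038))
print('rack corners',f(151,198,.038),f(703,196,.038),'plate a',f(412,270,.05),f(452,270,.05))
print('mid slab',f(391,196,.038),f(395-3,440,.038),f(457,196,.038),f(446,440,.038), f(573,196,.038))
E
```

```text
keeper bottom [-3.9177 46.7485] [ 3.8862 46.7486]
keeper top [-4.1021 47.424 ] [ 3.4091 47.4238]
slot [-6.7515 51.0587] [ 5.2122 51.4505] near [-6.987  -0.8433] [6.3067 3.4718]
rack corners [-19.705   51.0581] [89.4659 51.4542] plate a [30.7578 38.4244] [38.3873 38.4243]
mid slab [27.7535 51.4515] [29.3793  1.3142] [40.8056 51.452 ] [40.5987  1.3125] [63.7488 51.4531]
```

The keeper is about 0.8–1 mm off the slot centre, inside the 2 mm play. I'll make a small shift and lower in stages.

Emit:
{"method": "apply_moves", "body": {
  "targets": [
    [-0.4,1.2,-3,0,0,0],
    [0,0,-7,0,0,0],
    [0,0,-7,0,0,0],
    [0,0,-6,0,0,0],
    [0,0,-5,0,0,0],
    [0,0,-4,0,0,0],
    [0,0,-3,0,0,0],
    [0,0,0,0,0,0]
  ]
}}

```text
t: 6.7
tool_pos: [0.5053, 0.2804, 0.0658]
tcp_rot: [0.0, 0.981, -0.192, -0.0]
wrist_force: [-0.6, -0.2, -1.9]
grip_width: 0.0079
```

```bash
python3 look.py w6; python3 -c "
from h import *
crop(cv2.imread('pics/w6.png'),190,90,200,150,4,'pics/w6c.png')"
```

```text
6.7 [0.5053 0.2804 0.0658] xdeg -22.087853414947233 z [-0.0007 -0.0006 -1.    ] F [-0.6109 -0.1642 -1.8756] 0.007919680461423724 J [-1.022   0.4822  0.5182  1.9675 -0.3337  0.7766 -0.6971]
```

View pics/w6c.png

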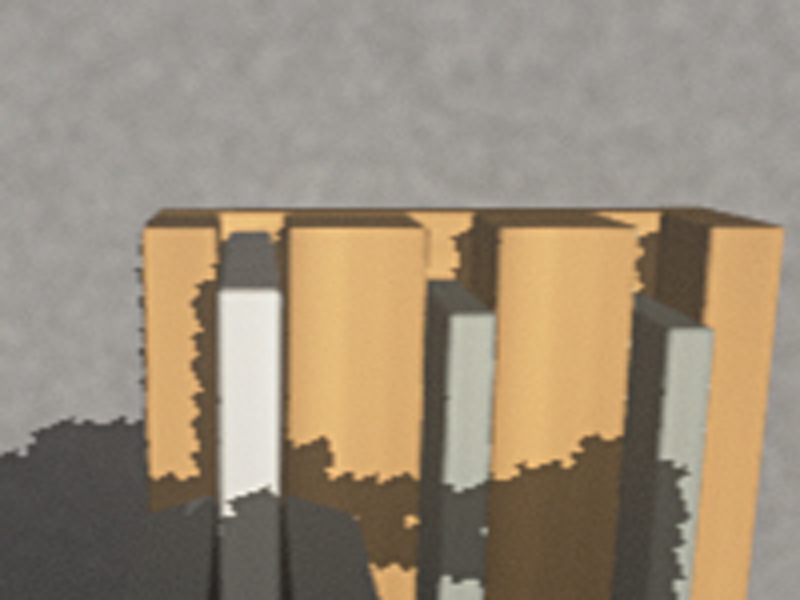

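The lower edge is already inside the slot mouth, centred, with no side force. Continuing down.

Emit:
{"method": "apply_moves", "body": {
  "targets": [
    [0,0,-4,0,0,0],
    [0,0,-4,0,0,0],
    [0,0,-3,0,0,0],
    [0,0,-2,0,0,0],
    [0,0,-1,0,0,0],
    [0,0,0,0,0,0]
  ]
}}

```text
t: 7.25
tool_pos: [0.5055, 0.2805, 0.0522]
tcp_rot: [0.0, 0.981, -0.192, -0.0]
wrist_force: [0.1, 0.3, -1.8]
grip_width: 0.0079
```

Emit:
{"method": "apply_moves", "body": {
  "targets": [
    [0,0,-1,0,0,0],
    [0,0,-1,0,0,0],
    [0,0,-1,0,0,0],
    [0,0,0,0,0,0]
  ]
}}

```text
t: 7.58
tool_pos: [0.5055, 0.2806, 0.0493]
tcp_rot: [0.0, 0.981, -0.192, -0.0]
wrist_force: [-0.5, -0.3, -1.1]
grip_width: 0.0077
```

Emit:
{"method": "apply_moves", "body": {
  "targets": [
    [0,0,-0.7,0,0,0],
    [0,0,-0.7,0,0,0],
    [0,0,0,0,0,0]
  ]
}}

```text
t: 7.83
tool_pos: [0.5057, 0.2806, 0.0488]
tcp_rot: [-0.0, 0.981, -0.192, -0.0]
wrist_force: [-5.5, -2.5, 15.4]
grip_width: 0.0077
```

Contact came at the expected height (TCP 0.0488, so the lower edge is at about 10 mm). Releasing with a small opening.

Emit:
{"method": "apply_moves", "body": {
  "targets": [
    [0,0,0.5,0,0,0],
    [0,0,0,0,0,0],
    [0,0,0,0,0,0],
    [0,0,0,0,0,0]
  ],
  "claw": 22
}}

```text
t: 8.17
tool_pos: [0.5056, 0.2806, 0.0485]
tcp_rot: [-0.0, 0.981, -0.192, -0.0]
wrist_force: [0.3, -1.5, -0.2]
grip_width: 0.0216
```

Emit:
{"method": "apply_moves", "body": {
  "targets": [
    [0,0,6,0,0,0],
    [0,0,14,0,0,0],
    [0,0,24,0,0,0],
    [0,0,30,0,0,0],
    [0,0,34,0,0,0],
    [0,0,30,0,0,0],
    [0,0,12,0,0,0],
    [0,0,0,0,0,0]
  ]
}}

```text
t: 8.83
tool_pos: [0.5068, 0.2813, 0.2018]
tcp_rot: [-0.002, 0.981, -0.192, 0.001]
wrist_force: [0.1, 0.1, -0.7]
grip_width: 0.0217
```

```bash
python3 look.py w7; python3 -c "
from h import *
crop(cv2.imread('pics/w7.png'),200,110,160,130,5,'pics/w7c.png')
crop(bot.capture('scene'),320,190,90,75,8,'pics/s7.png')"
```

```text
8.8333 [0.5068 0.2813 0.2018] xdeg -22.09657688379433 z [ 0.0033  0.0035 -1.    ] F [ 0.0637  0.057  -0.6916] 0.02166364261575826 J [-1.1091  0.3079  0.6079  1.859  -0.2047  1.0319 -0.804 ]
```

View pics/w7c.png

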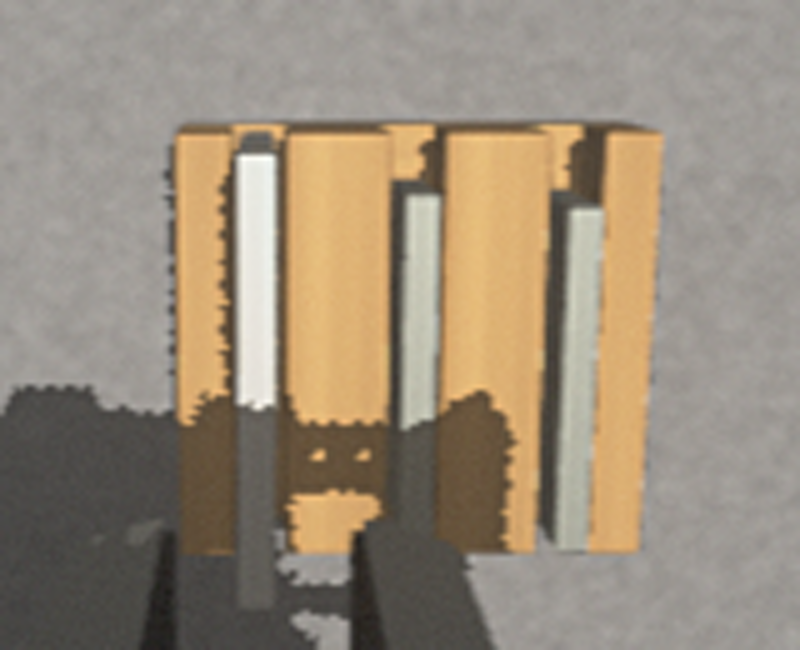

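View pics/s7.png

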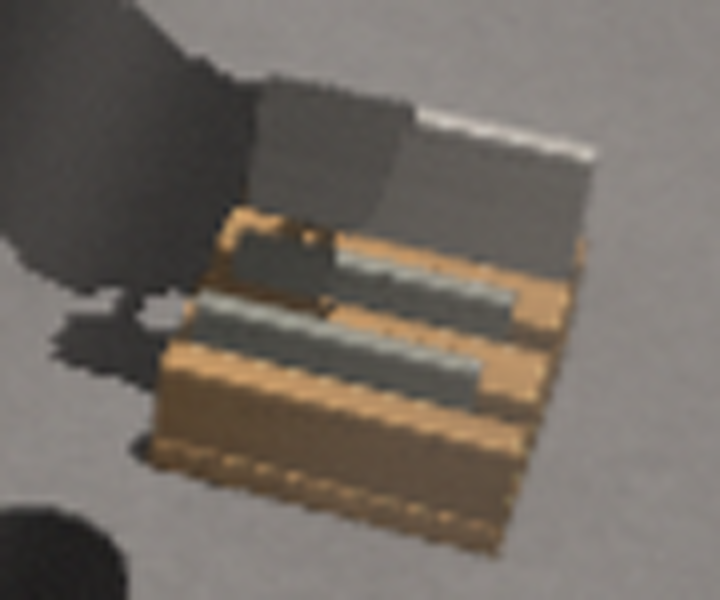

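The keeper stands seated in the empty slot and both steel plates look unmoved. Before grasping the tray, I'll take a wrist look over the vise, turning the tool for the fin on the way.

Emit:
{"method": "apply_moves", "body": {
  "targets": [
    [0.5,-20,6,0,0,0.06],
    [0.5,-33.8,6,0,0,0.0902],
    [0.5,-35,6,0,0,0.0902],
    [0.5,-35,6,0,0,0.0902],
    [0.5,-35,6,0,0,0.0902],
    [0.5,-35,6,0,0,0.0902],
    [0.5,-35,6,0,0,0.0902],
    [0.5,-35,6,0,0,0.0902],
    [0.5,-35,2,0,0,0.0902],
    [0.5,-35,0,0,0,0.0902]
  ],
  "claw": 50
}}

```text
t: 9.77
tool_pos: [0.5098, -0.0548, 0.2478]
tcp_rot: [-0.0, 0.97, 0.243, -0.001]
wrist_force: [0.7, -0.1, -0.5]
grip_width: 0.0498
```

Emit:
{"method": "apply_moves", "body": {
  "targets": [
    [0.5,-35,0,0,0,0.0902],
    [0.5,-35,0,0,0,0.0902],
    [0.5,-35,0,0,0,0.0902],
    [0.5,-35,0,0,0,0.0902],
    [0.5,-32,0,0,0,0.0902],
    [0.5,-25,0,0,0,0.0902],
    [0,0,0,0,0,0.03],
    [0,0,0,0,0,0],
    [0,0,0,0,0,0]
  ]
}}

```text
t: 10.52
tool_pos: [0.513, -0.2499, 0.2472]
tcp_rot: [-0.001, 0.864, 0.504, -0.001]
wrist_force: [-0.7, 0.2, 0.3]
grip_width: 0.0497
```

```bash
python3 look.py w8
```

```text
10.5167 [ 0.513  -0.2499  0.2472] xdeg 60.4839069883817 z [-0.0022  0.0004 -1.    ] F [-0.7411  0.175   0.2801] 0.049660231100346695 J [-0.2497  0.2617  0.7171  1.825  -0.1887  1.1265  1.5882]
```

View pics/w8.png

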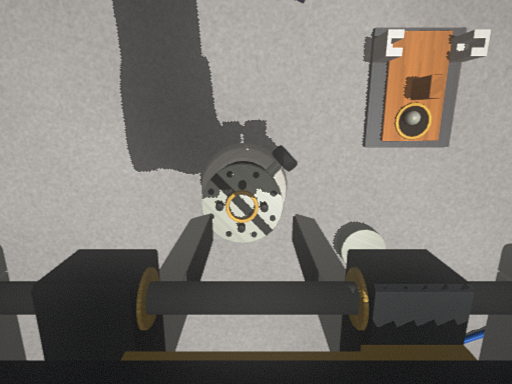

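The vise disc is at about (243,202) with its brass ring at about (242,207). The tray and bead are visible at (414,118).

```bash
python3 - <<'E'
from h import *
from look import ld
c=ld('w8');im=cv2.imread('pics/w8.png')
hsv=cv2.cvtColor(im,cv2.COLOR_BGR2HSV);m=cv2.inRange(hsv,(12,110,80),(32,255,255));m2=np.zeros_like(m);m2[180:235,215:270]=m[180:235,215:270]
ys,xs=np.nonzero(m2);(ctr,ax,ang)=cv2.fitEllipse(np.stack([xs,ys],1).astype(np.float32));print('ring',ctr,ax,(xs.min()+xs.max())/2,(ys.min()+ys.max())/2)
print(onz(c,(xs.min()+xs.max())/2,(ys.min()+ys.max())/2,.121))
crop(im,185,135,110,115,6,'pics/w8c.png');crop(im,355,15,150,140,5,'pics/w8d.png')
E
```

```text
ring (241.50633239746094, 206.30616760253906) (28.555805206298828, 29.691247940063477) 242.0 207.0
[ 0.5296 -0.2709  0.121 ]
```

View pics/w8c.png

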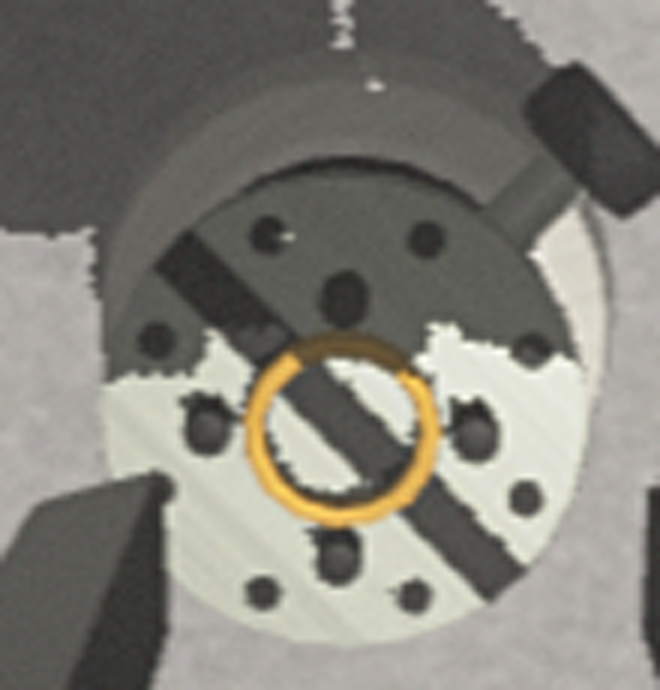

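View pics/w8d.png

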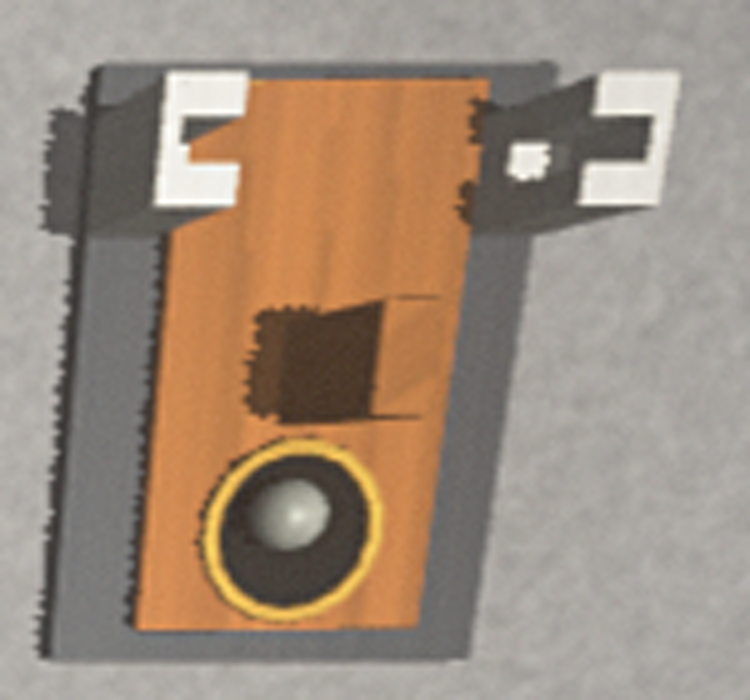

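```bash
python3 - <<'E'
from h import *
from look import ld
c=ld('w8')
f=lambda x,y,z:onz(c,185+(x+.5)/6-.5,135+(y+.5)/6-.5,z)
l,r,t,b=f(103,405,.118),f(587,405,.118),f(345,168,.118),f(345,646,.118)
print(l,r,t,b,np.linalg.norm(l-r),np.linalg.norm(t-b),(l+r)/2,(t+b)/2)
print('pins tops ctr z .118/.126',[ (f(344,297,z)+f(339,550,z)+f(207,425,z)+f(474,428,z))/4 for z in(.118,.126,.13)],'ring',[f(344,430,z) for z in (.118,.122,.126)])
g=lambda x,y,z:onz(c,355+(x+.5)/5-.5,15+(y+.5)/5-.5,z)
print('pocket',g(292,530,.0175),'bead',g(290,513,.023))
t=cam('top')
q=lambda x,y,z:onz(t,310+(x+.5)/6-.5,160+(y+.5)/6-.5,z)
print('top disc',q(202,197,.118),q(430,197,.118),q(315,85,.118),q(315,308,.118))
E
```

```text
[ 0.5046 -0.3059  0.118 ] [ 0.5468 -0.2314  0.118 ] [ 0.4891 -0.2476  0.118 ] [ 0.5654 -0.2916  0.118 ] 0.08558904830627438 0.08809661690639513 [ 0.5257 -0.2687  0.118 ] [ 0.5273 -0.2696  0.118 ]
pins tops ctr z .118/.126 [array([ 0.5287, -0.2712,  0.118 ]), array([ 0.5268, -0.2698,  0.126 ]), array([ 0.5258, -0.269 ,  0.13  ])] ring [array([ 0.5296, -0.2711,  0.118 ]), array([ 0.5286, -0.2704,  0.122 ]), array([ 0.5276, -0.2697,  0.126 ])]
pocket [ 0.5635 -0.0344  0.0175] bead [ 0.5577 -0.0356  0.023 ]
top disc [ 0.5273 -0.2263  0.118 ] [ 0.5293 -0.317   0.118 ] [ 0.574  -0.2726  0.118 ] [ 0.4837 -0.27    0.118 ]
```

Vise centre ≈ (0.5275, -0.270), with views agreeing within about 2 mm. Now to hover over the fin.

Emit:
{"method": "apply_moves", "body": {
  "targets": [
    [1,18,0,0,0,0],
    [2,30,0,0,0,0],
    [2.5,35,-10,0,0,0],
    [2.5,35,-15,0,0,0],
    [2.5,35,-20,0,0,0],
    [2.5,35,-25,0,0,0],
    [2,30,-20,0,0,0],
    [1.3,17.6,-7,0,0,0],
    [0,0,0,0,0,0],
    [0,0,0,0,0,0]
  ]
}}

```text
t: 11.4
tool_pos: [0.5293, -0.0141, 0.1518]
tcp_rot: [-0.0, 0.863, 0.506, -0.001]
wrist_force: [-0.1, 0.2, 0.8]
grip_width: 0.0499
```

```bash
python3 look.py w9;python3 -c "
from h import *
crop(cv2.imread('pics/w9.png'),180,90,150,150,5,'pics/w9c.png')"
```

```text
11.4 [ 0.5293 -0.0141  0.1518] xdeg 60.73655417335964 z [-0.0014 -0.0003 -1.    ] F [-0.0737  0.1612  0.7687] 0.04985263888023594 J [-0.5858  0.2801  0.5845  2.0112 -0.1947  0.9056  1.1619]
```

View pics/w9.png

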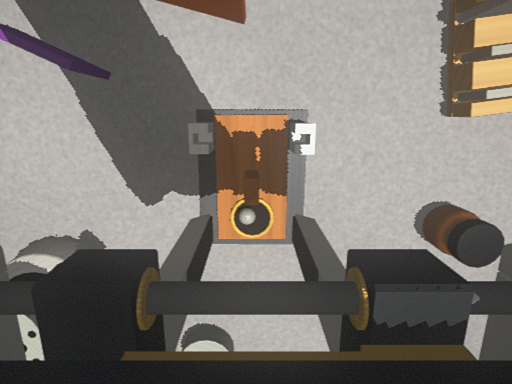

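View pics/w9c.png

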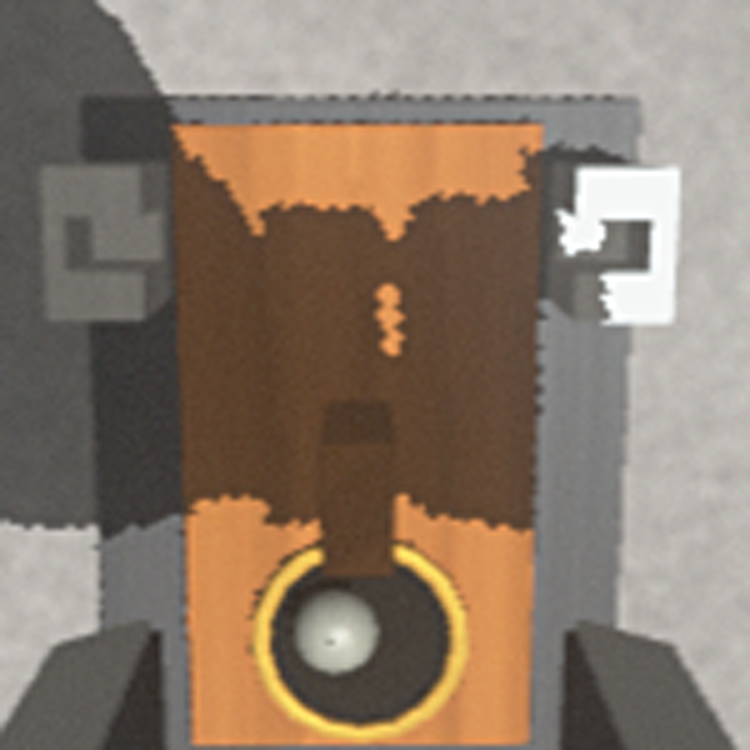

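```bash
python3 - <<'E'
from h import *
from look import ld
c=ld('w9');a=np.radians(60.74);o=np.array([.5293,-.0141,0]);x=np.array([np.cos(a),np.sin(a),0]);y=np.array([np.sin(a),-np.cos(a),0])
def f(u,v,z):
    p=onz(c,180+(u+.5)/5-.5,90+(v+.5)/5-.5,z);d=p-o;return p,np.array([d@x,d@y])*1e3
print('fin',[f(*p,.059)[1] for p in((321,443),(395,443),(322,575),(395,575))])
print('tray edges',[f(*p,.014)[1] for p in((175,125),(543,125),(192,700),(532,700))])
print('pocket',f(361,643,.0175),'bead',f(336,632,.023)[1])
E
```

```text
fin [array([ -7.0649, -13.0559]), array([  6.5155, -13.0604]), array([-7.0423, 12.2115]), array([ 6.6471, 12.2052])]
tray edges [array([-37.6572, -69.7133]), array([ 37.1967, -69.7172]), array([-37.5618,  54.8742]), array([38.3155, 54.8298])]
pocket (array([ 0.5645, -0.0336,  0.0175]), array([ 0.1706, 40.2064])) bead [-5.1753 35.7938]
```

The fin is centred on the tool to within 0.4 mm and aligned. Descending.

Emit:
{"method": "apply_moves", "body": {
  "targets": [
    [0,0,-10,0,0,0],
    [0,0,-20,0,0,0],
    [0,0,-25,0,0,0],
    [0,0,-25,0,0,0],
    [0,0,-22,0,0,0],
    [0,0,-15,0,0,0],
    [0,0,-9,0,0,0],
    [0,0,-5,0,0,0],
    [0,0,0,0,0,0],
    [0,0,0,0,0,0]
  ],
  "newtons": 20
}}

```text
t: 12.28
tool_pos: [0.5301, -0.0162, 0.0219]
tcp_rot: [0.0, 0.864, 0.504, 0.0]
wrist_force: [0.7, -0.8, 0.4]
grip_width: 0.05
```

Emit:
{"method": "apply_moves", "body": {
  "targets": [
    [0,0,0,0,0,0],
    [0,0,0,0,0,0],
    [0,0,0,0,0,0],
    [0,0,0,0,0,0],
    [0,0,0,0,0,0],
    [0,0,0,0,0,0],
    [0,0,0,0,0,0]
  ],
  "claw": 0,
  "newtons": 20
}}

```text
t: 12.87
tool_pos: [0.5299, -0.0157, 0.0215]
tcp_rot: [-0.0, 0.863, 0.504, 0.0]
wrist_force: [-0.5, 1.1, 4.3]
grip_width: 0.0139
```

Emit:
{"method": "apply_moves", "body": {
  "targets": [
    [0,0,0,0,0,0],
    [0,0,0,0,0,0],
    [0,0,0,0,0,0]
  ],
  "newtons": 50
}}

```text
t: 13.12
tool_pos: [0.5299, -0.0157, 0.0215]
tcp_rot: [-0.0, 0.863, 0.504, 0.0]
wrist_force: [-0.9, 1.3, 5.8]
grip_width: 0.0136
```

```bash
python3 look.py w10
```

```text
13.1167 [ 0.5299 -0.0157  0.0215] xdeg 60.59129048018835 z [ 0.0001  0.0001 -1.    ] F [-0.8856  1.3064  5.8437] 0.013600943589499865 J [-0.4724  0.4835  0.4739  2.0955 -0.363   0.6409  1.3069]
```

View pics/w10.png

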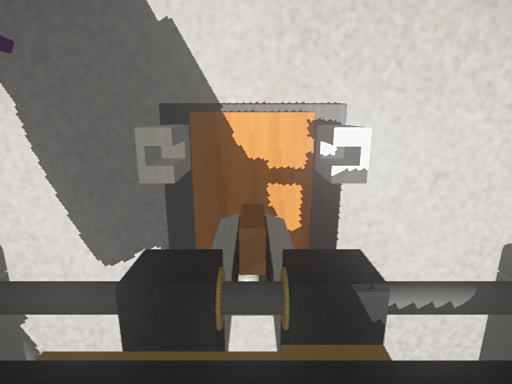

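The grip is on the fin (13.6 mm). Lifting gently, then checking the bead.

Emit:
{"method": "apply_moves", "body": {
  "targets": [
    [0,0,0.5,0,0,0],
    [0,0,1,0,0,0],
    [0,0,1.5,0,0,0],
    [0,0,2,0,0,0],
    [0,0,3,0,0,0],
    [0,0,4,0,0,0],
    [0,0,4,0,0,0],
    [0,0,3,0,0,0],
    [0,0,1.5,0,0,0],
    [0,0,0,0,0,0]
  ]
}}

```text
t: 14.0
tool_pos: [0.53, -0.0157, 0.0424]
tcp_rot: [0.0, 0.863, 0.504, 0.0]
wrist_force: [-0.5, 0.3, -1.2]
grip_width: 0.0138
```

```bash
python3 look.py w11; python3 -c "
from h import *
crop(bot.capture('scene'),190,160,120,100,6,'pics/s11.png')"
```

```text
14.0 [ 0.53   -0.0157  0.0424] xdeg 60.58979836811772 z [ 0.0007  0.0002 -1.    ] F [-0.4643  0.3231 -1.1957] 0.013807822530631744 J [-0.4938  0.4493  0.4985  2.0869 -0.3362  0.6814  1.2844]
```

View pics/s11.png

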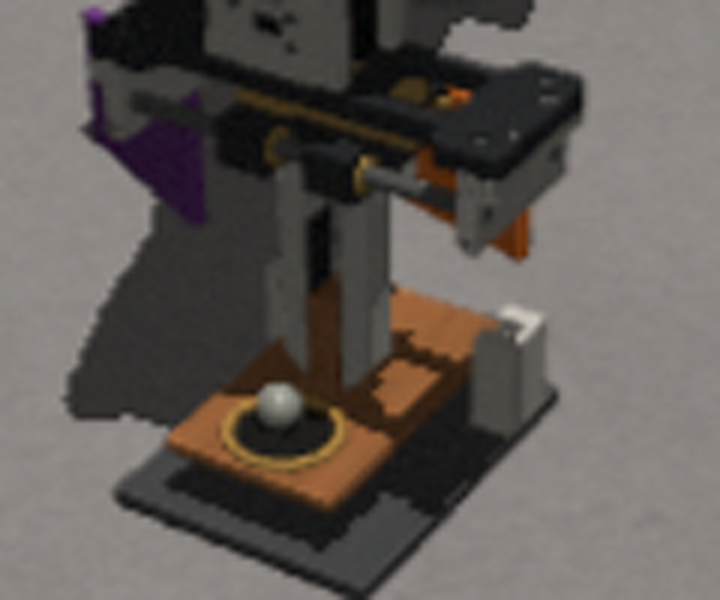

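The tray is up 20 mm and level, with the bead in the pocket at (279,405). Raising further.

Emit:
{"method": "apply_moves", "body": {
  "targets": [
    [0,0,1,0,0,0],
    [0,0,2,0,0,0],
    [0,0,3.5,0,0,0],
    [0,0,5,0,0,0],
    [0,0,6.5,0,0,0],
    [0,0,8,0,0,0],
    [0,0,8,0,0,0],
    [0,0,8,0,0,0],
    [0,0,8,0,0,0],
    [0,0,8,0,0,0]
  ]
}}

```text
t: 14.93
tool_pos: [0.5299, -0.0158, 0.1009]
tcp_rot: [0.0, 0.863, 0.504, 0.0]
wrist_force: [0.1, 0.2, -1.8]
grip_width: 0.0135
```

Emit:
{"method": "apply_moves", "body": {
  "targets": [
    [0,0,8,0,0,0],
    [0,0,8,0,0,0],
    [0,0,8,0,0,0],
    [0,0,8,0,0,0],
    [0,0,8,0,0,0],
    [0,0,8,0,0,0],
    [0,0,8,0,0,0],
    [0,0,8,0,0,0],
    [0,0,6.5,0,0,0],
    [0,0,5,0,0,0]
  ]
}}

```text
t: 15.77
tool_pos: [0.53, -0.0158, 0.1763]
tcp_rot: [0.0, 0.863, 0.504, 0.0]
wrist_force: [-0.4, 0.3, -1.2]
grip_width: 0.0139
```

Emit:
{"method": "apply_moves", "body": {
  "targets": [
    [0,0,3,0,0,0],
    [0,0,1.5,0,0,0],
    [0,0,0.5,0,0,0],
    [0,0,0,0,0,0],
    [0,0,0,0,0,0],
    [0,0,0,0,0,0]
  ]
}}

```text
t: 16.27
tool_pos: [0.5296, -0.0158, 0.1801]
tcp_rot: [-0.0, 0.863, 0.504, -0.0]
wrist_force: [0.5, -0.2, -0.9]
grip_width: 0.0136
```

```bash
python3 look.py w12; python3 -c "
from h import *
t=bot.capture('top');crop(t,190,130,130,110,6,'pics/t12.png')"
```

```text
16.2667 [ 0.5296 -0.0158  0.1801] xdeg 60.5851173378423 z [-0.0006 -0.0003 -1.    ] F [ 0.4759 -0.166  -0.9478] 0.013594590286652317 J [-0.6049  0.2423  0.6033  1.984  -0.1662  0.9639  1.1374]
```

View pics/t12.png

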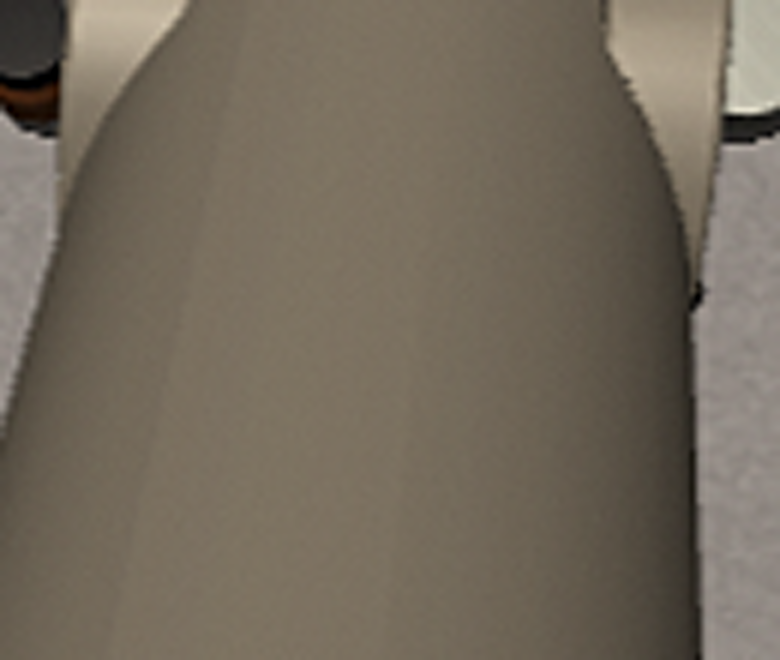

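View pics/w12.png

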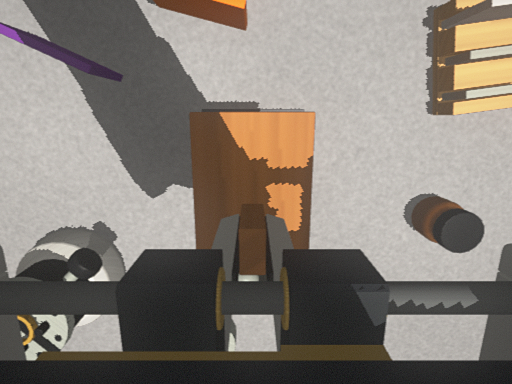

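The tray sits the same in the hand as when it was gripped. The arm hides it from the top camera, so I'll use the scene view. Carrying slowly to the vise.

Emit:
{"method": "apply_moves", "body": {
  "targets": [
    [-0.1,-0.5,0,0,0,0],
    [-0.2,-1,0,0,0,0],
    [-0.3,-2,0,0,0,0],
    [-0.5,-3,0,0,0,0],
    [-0.6,-4,0,0,0,0],
    [-0.8,-4.9,0,0,0,0],
    [-0.9,-5.9,0,0,0,0],
    [-1.1,-6.9,0,0,0,0],
    [-1.2,-7.9,0,0,0,0],
    [-1.2,-7.8,0.2,0,0,0]
  ]
}}

```text
t: 17.2
tool_pos: [0.5227, -0.0607, 0.1806]
tcp_rot: [0.0, 0.864, 0.504, -0.0]
wrist_force: [0.5, 0.1, -1.4]
grip_width: 0.014
```

Emit:
{"method": "apply_moves", "body": {
  "targets": [
    [-1.2,-7.8,0.2,0,0,0],
    [-1.2,-7.8,0.2,0,0,0],
    [-1.2,-7.8,0.2,0,0,0],
    [-1.2,-7.8,0.2,0,0,0],
    [-1.2,-7.8,0.2,0,0,0],
    [-1.2,-7.8,0.2,0,0,0],
    [-1.2,-7.8,0,0,0,0],
    [-1.2,-7.8,0,0,0,0],
    [-1.2,-7.8,0,0,0,0],
    [-1.2,-7.8,0,0,0,0]
  ]
}}

```text
t: 18.03
tool_pos: [0.5107, -0.1385, 0.1818]
tcp_rot: [-0.0, 0.863, 0.504, -0.0]
wrist_force: [0.3, 0.7, -2.0]
grip_width: 0.0137
```

Emit:
{"method": "apply_moves", "body": {
  "targets": [
    [-1.2,-7.8,0,0,0,0],
    [-1.2,-7.8,0,0,0,0],
    [-1.2,-7.8,0,0,0,0],
    [-1.2,-7.8,0,0,0,0],
    [-1.2,-7.8,0,0,0,0],
    [-1.2,-7.8,0,0,0,0],
    [-1.2,-7.8,0,0,0,0],
    [-1.2,-7.8,0,0,0,0],
    [-1.2,-7.8,0,0,0,0],
    [-1.2,-7.8,0,0,0,0]
  ]
}}

```text
t: 18.87
tool_pos: [0.4988, -0.2165, 0.1818]
tcp_rot: [-0.0, 0.863, 0.504, -0.0]
wrist_force: [-1.3, -0.8, -0.5]
grip_width: 0.0139
```

Emit:
{"method": "apply_moves", "body": {
  "targets": [
    [-1.2,-7.9,0,0,0,0],
    [-1.1,-6.9,0,0,0,0],
    [-0.9,-5.9,0,0,0,0],
    [-0.8,-4.9,0,0,0,0],
    [-0.6,-4,0,0,0,0],
    [-0.5,-3,0,0,0,0],
    [-0.3,-2,0,0,0,0],
    [-0.2,-1,0,0,0,0],
    [-0.1,-0.5,0,0,0,0],
    [0,0,0,0,0,0]
  ]
}}

```text
t: 19.7
tool_pos: [0.4932, -0.2517, 0.1818]
tcp_rot: [-0.0, 0.863, 0.505, -0.0]
wrist_force: [-0.7, 0.4, -1.2]
grip_width: 0.0137
```

Emit:
{"method": "apply_moves", "body": {
  "targets": [
    [0,0,0,0,0,0],
    [0,0,0,0,0,0],
    [0,0,0,0,0,0],
    [0,0,0,0,0,0]
  ]
}}

```text
t: 20.03
tool_pos: [0.4932, -0.2516, 0.1818]
tcp_rot: [-0.0, 0.863, 0.505, -0.0]
wrist_force: [-0.7, 1.1, -1.8]
grip_width: 0.0142
```

```bash
python3 look.py w13; python3 -c "
from h import *
s=bot.capture('scene');cv2.imwrite('pics/s13f.png',s);crop(s,80,120,130,130,5,'pics/s13.png')
t=bot.capture('top');cv2.imwrite('pics/t13f.png',t)"
```

```text
20.0333 [ 0.4932 -0.2516  0.1818] xdeg 60.60141943249472 z [-0.0001  0.     -1.    ] F [-0.6867  1.0872 -1.8138] 0.014228314147164692 J [-0.2145  0.3009  0.6944  1.9356 -0.2297  0.9843  1.6439]
```

View pics/s13.png

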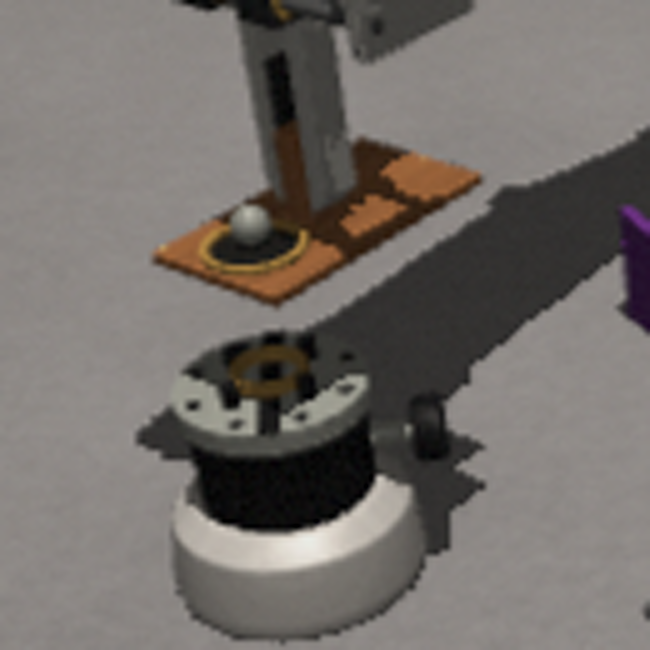

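View pics/t13f.png

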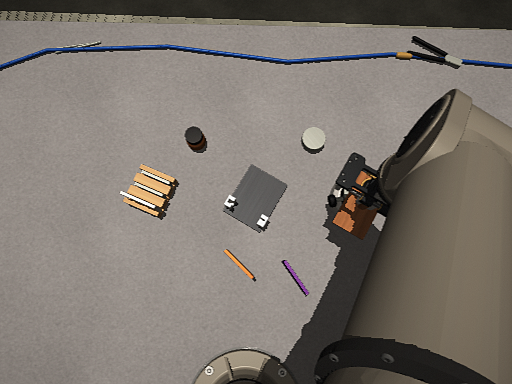

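In the scene view the bead is in the pocket at (250,224) and the tray is level above the vise. I'll check the pocket against the vise centre in this same view, plus the tray height and levelness.

```bash
python3 - <<'E'
from h import *
s=cam('scene')
f=lambda x,y,z:onz(s,80+(x+.5)/5-.5,120+(y+.5)/5-.5,z)
print('rim',(f(198,245,.1778)+f(308,237,.1778))/2,(f(255,215,.1778)+f(252,274,.1778))/2)
print('tray corners (z .1743)',f(152,258,.1743),f(278,302,.1743),f(484,178,.1743),f(360,139,.1743))
print('disc top l,r',f(170,395,.118),f(371,370,.118),'back,front',f(270,332,.118),f(274,438,.118))
print('expected pocket',np.array([.4932+.0345,-.2516-.0181]))
for P in ([.5275,-.270,.118],):print(((proj(s,P)-[80,120])*5))
E
```

```text
rim [ 0.5239 -0.2725  0.1778] [ 0.5265 -0.2716  0.1778]
tray corners (z .1743) [ 0.5343 -0.3156  0.1743] [ 0.5709 -0.249   0.1743] [ 0.4536 -0.1827  0.1743] [ 0.414  -0.2514  0.1743]
disc top l,r [ 0.5588 -0.3102  0.118 ] [ 0.5352 -0.2248  0.118 ] back,front [ 0.5035 -0.2801  0.118 ] [ 0.5915 -0.254   0.118 ]
expected pocket [ 0.5277 -0.2697]
[275.4417 357.4654]
```

The tray checks out in the scene view, but it puts the vise disc at x ≈ 0.547 if z = 0.118, against 0.5275 from the overhead views. I'll triangulate without assuming a height.

```bash
python3 - <<'E'
from h import *
from look import ld
s=cam('scene');t=cam('top');w=ld('w8')
S=lambda x,y:(s,100+(x+.5)/7-.5,175+(y+.5)/7-.5)
T=lambda x,y:(t,310+(x+.5)/6-.5,160+(y+.5)/6-.5)
W=lambda x,y:(w,185+(x+.5)/6-.5,135+(y+.5)/6-.5)
for n,o in dict(disc=(S(241,152),T(316,197),W(345,407)),ring=(S(237,132),T(320,193),W(344,430)),knob=(S(462,213),T(132,243),W(598,140))).items():
    for k in((0,1,2),(0,1),(0,2),(1,2)):
        oo=[o[i] for i in k];p=tri(oo);print(n,k,p,[ (proj(c,p)-[u,v]).round(1).tolist() for c,u,v in oo])
# base outline bottom in scene & top
print('base bottom scene l,r,front z0',onz(*S(103,420),0),onz(*S(455,410),0),onz(*S(260,512),0))
print('cam pos',[ -c[3][:3,:3].T@c[3][:3,3] for c in(s,t,w)])
crop(cv2.imread('pics/scene0.png'),105,180,75,70,10,'pics/s_v2.png')
E
```

```text
disc (0, 1, 2) [ 0.5297 -0.2732  0.1066] [[0.2, -0.1], [-0.8, 0.3], [-1.4, 1.8]]
disc (0, 1) [ 0.5303 -0.2743  0.1068] [[-0.3, -0.1], [-0.3, 0.1]]
disc (0, 2) [ 0.5293 -0.2724  0.1059] [[0.7, 0.1], [-1.0, 0.9]]
disc (1, 2) [ 0.5244 -0.2671  0.1307] [[-0.2, 0.6], [0.3, 1.4]]
ring (0, 1, 2) [ 0.5306 -0.2732  0.1148] [[0.2, -0.1], [-0.5, -0.0], [-1.1, 0.7]]
ring (0, 1) [ 0.5305 -0.274   0.1147] [[-0.2, -0.0], [-0.2, 0.0]]
ring (0, 2) [ 0.5307 -0.2726  0.1146] [[0.4, 0.0], [-0.6, 0.6]]
ring (1, 2) [ 0.5269 -0.269   0.1309] [[-0.1, 0.2], [0.1, 0.5]]
knob (0, 1, 2) [ 0.5147 -0.2073  0.0738] [[0.0, -0.1], [-0.3, 0.3], [-0.2, 1.0]]
knob (0, 1) [ 0.5154 -0.2077  0.0741] [[-0.2, -0.0], [-0.2, 0.0]]
knob (0, 2) [ 0.5141 -0.207   0.0732] [[0.2, -0.0], [-0.3, 0.3]]
knob (1, 2) [ 0.5136 -0.2067  0.08  ] [[-0.0, 0.3], [0.3, 0.7]]
base bottom scene l,r,front z0 [ 0.5376 -0.337   0.    ] [ 0.5279 -0.2158  0.    ] [ 0.5855 -0.2689  0.    ]
cam pos [array([1.3701, 0.0438, 0.6477]), array([ 0.3696, -0.0118,  0.9472]), array([ 0.453 , -0.2149,  0.4265])]
```

View pics/s_v2.png

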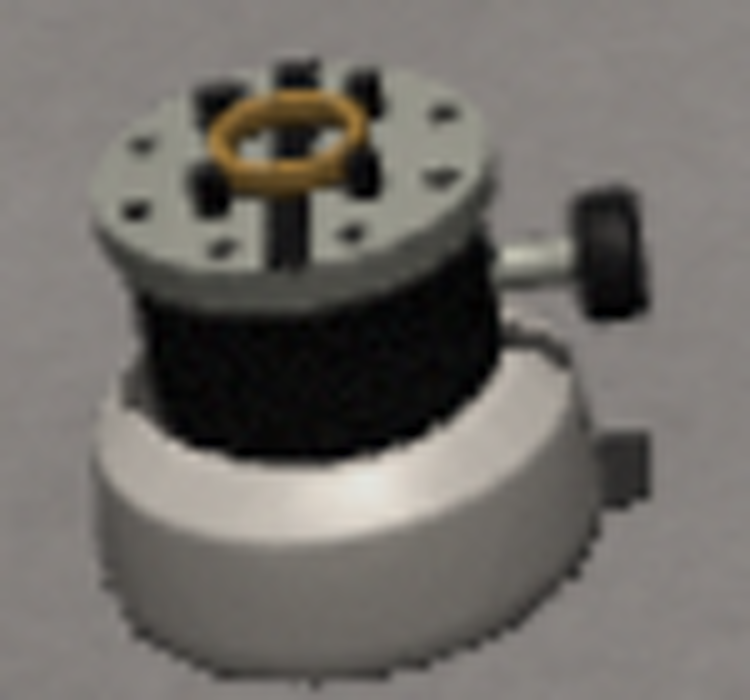

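Disc face comes out at about 0.107 m and the ring at about 0.115 m, so the stated 118 mm is evidently the overall top. With the right height all views agree on a centre of about (0.5298, -0.2728). I'll nudge by (+2.5, -2.5) mm.

Emit:
{"method": "apply_moves", "body": {
  "targets": [
    [0.2,-0.2,0,0,0,0],
    [0.5,-0.5,0,0,0,0],
    [0.7,-0.7,0,0,0,0],
    [0.6,-0.6,0,0,0,0],
    [0.3,-0.3,0,0,0,0],
    [0.2,-0.2,0,0,0,0],
    [0,0,0,0,0,0],
    [0,0,0,0,0,0],
    [0,0,0,0,0,0],
    [0,0,0,0,0,0]
  ]
}}

```text
t: 21.02
tool_pos: [0.4956, -0.2543, 0.1818]
tcp_rot: [-0.0, 0.863, 0.504, -0.0]
wrist_force: [0.3, 0.1, -2.2]
grip_width: 0.0136
```

Emit:
{"method": "apply_moves", "body": {
  "targets": [
    [0,0,0,0,0,0],
    [0,0,0,0,0,0],
    [0,0,0,0,0,0],
    [0,0,0,0,0,0],
    [0,0,0,0,0,0],
    [0,0,0,0,0,0],
    [0,0,0,0,0,0],
    [0,0,0,0,0,0],
    [0,0,0,0,0,0],
    [0,0,0,0,0,0]
  ]
}}

```text
t: 21.85
tool_pos: [0.4957, -0.2543, 0.1818]
tcp_rot: [0.0, 0.863, 0.504, -0.0]
wrist_force: [0.1, 0.5, -2.2]
grip_width: 0.0138
```

```bash
python3 look.py w14; python3 - <<'E'
from h import *
s=bot.capture('scene')
crop(s,80,120,130,130,5,'pics/s14.png');crop(s,320,190,90,75,8,'pics/s14r.png')
c=cam('scene');z=.168
print('underside/top corners expected px', [((proj(c,np.array([.4957,-.2541,0])+np.array([a*.866,-a*.5,0])+0*np.array([b,b,0])+np.array([0,0,.1743]))-[80,120])*5).round() for a,b in((.068,0),)])
f=lambda x,y,z:onz(c,320+(x+.5)/8-.5,190+(y+.5)/8-.5,z)
E
```

```text
21.85 [ 0.4957 -0.2543  0.1818] xdeg 60.584736393683905 z [-0.     -0.0001 -1.    ] F [ 0.0993  0.509  -2.1873] 0.0137799415662001 J [-0.2085  0.3075  0.6935  1.9283 -0.234   0.9865  1.6497]
underside/top corners expected px [array([197., 280.])]
```

View pics/s14.png

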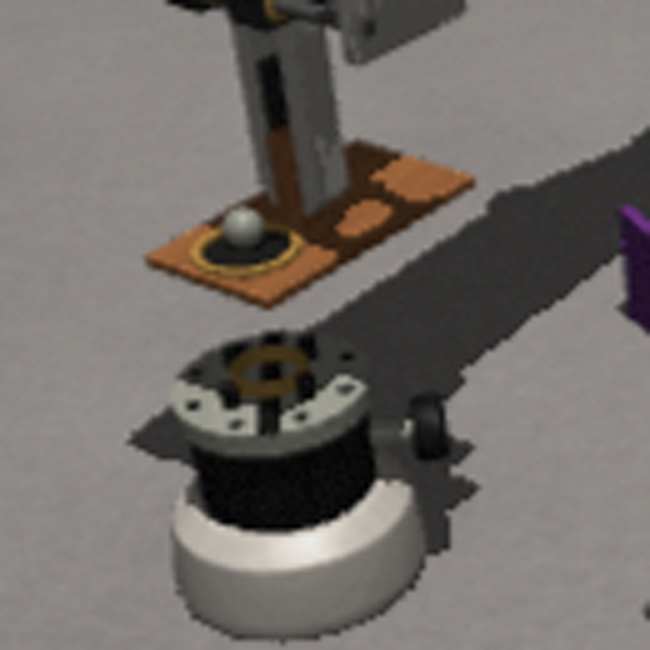

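View pics/s14r.png

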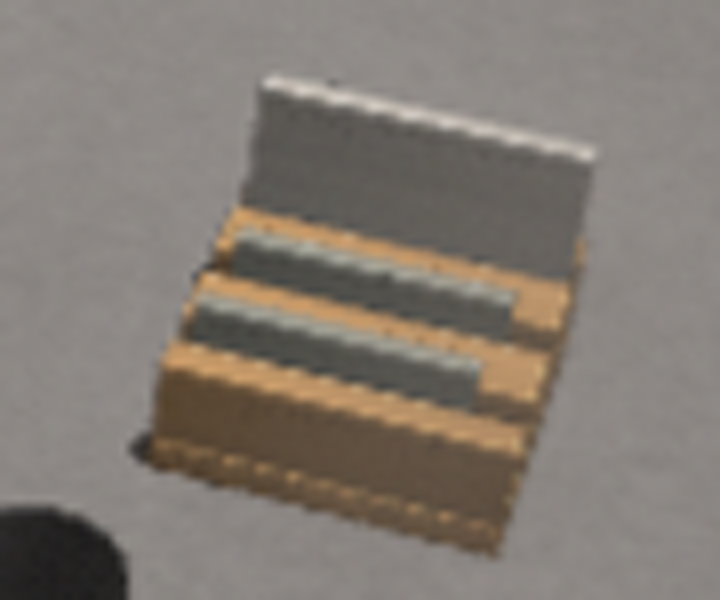

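```bash
python3 - <<'E'
from h import *
c=cam('scene')
for z in(.107,.115,.1743,.1778):print(z,((proj(c,[.5298,-.2728,z])-[80,120]+.5)*5-.5).round())
f=lambda x,y,z,ox,oy,k:onz(c,ox+(x+.5)/k-.5,oy+(y+.5)/k-.5,z)
print('rim now',(f(190,249,.1778,80,120,5)+f(303,241,.1778,80,120,5))/2,(f(248,219,.1778,80,120,5)+f(245,278,.1778,80,120,5))/2,f(246,248,.1778,80,120,5))
a,b=f(265,80,.080,320,190,8),f(596,155,.080,320,190,8);print('keeper top',a,b,(a+b)/2,np.linalg.norm(a-b))
E
```

```text
0.107 [274. 382.]
0.115 [271. 368.]
0.1743 [250. 254.]
0.1778 [249. 247.]
rim now [ 0.5276 -0.2744  0.1778] [ 0.5302 -0.2737  0.1778] [ 0.5303 -0.2739  0.1778]
keeper top [0.4875 0.2342 0.08  ] [0.5242 0.3226 0.08  ] [0.5059 0.2784 0.08  ] 0.09567255154666496
```

Pocket is within about 1–2 mm of the vise axis. The keeper top fits z = 0.080 (length 95.7 mm), so it is fully down. Everything is still, so I'm handing in.

```bash
python3 -c "
from cell import bot
print(bot.finish_job());s=bot.read_state();print(s['t'],s['tool_pos'],s['grip_width'])"
```

```text
the job is handed in; nothing more can be done
None
the job is handed in; nothing more can be done
```

The job is handed in with the tray still held over the vise. I took the aluminium keeper from the dock and stood it in the empty rack slot. Then I lifted the tray by its fin, with the bead staying in its pocket, and carried it slowly to the vise.

Last checks, at t ≈ 22 s:
- **Keeper:** contact came at the expected height. Its top edge fits z = 80 mm in the scene view, with a measured length of 95.7 mm against 96 mm, so it is fully down.
- **Tray:** it is level and still. Going by the tool height, the underside is about 168 mm up, which is 50 mm above the stated vise top. The bead is in the pocket.
- **Pocket over vise:** the pocket is within about 1–2 mm of the vise axis.
- **Other parts:** both short plates, the jar and the block looked unmoved by eye. I did not re-measure their positions.

One disagreement: the scene camera first put the vise centre about 2 cm off when I took the jaw disc as the 118 mm top. Triangulating gave the disc at about 107 mm and the ring at about 115 mm. With those heights the views agreed, and I moved the tray about 3.5 mm to match. I took 118 mm as the overall top of the vise for the 5 cm clearance; measured from the disc face it is nearer 61 mm.

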